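# Park the loose citrus in the dimpled fruit rest

## Robot

A 6-joint arm with a two-finger parallel gripper is mounted at the origin on the work surface. World frame = base frame: x ahead of the robot, y to its left, z up, the work surface at z = 0. Lengths are in m, angles in rad, forces in N, time in s.
With the tool pointing down it reaches from about 0.3 to 0.85 m from the base axis. Payload 5.4 kg.
Tool frame: the origin (TCP) lies at the very end of the fingers, on their centre line; the grasp point (between the pads) lies 19 mm behind it; x points along the fingers, y is the direction in which the jaws open and shut, and the axes are right-handed (so a half turn about x gives the same grasp; the last joint's range is limited). The gripper opens to 85 mm and grips with 20 to 120 N. Pads are 22 mm wide; open, the fingers measure 114 mm over their backs; the gripper's body (76 mm by 85 mm) begins 54 mm behind the grasp point. The pads swing forward as they close: fully open they stand 13 mm farther back than shut.
Start: joints at [-1.485, 0.158, 1.597, -0, 1.386, -0.21], TCP at [0.168, -0.55, 0.203] pointing down, gripper open.
Joint ranges: [-2.91, 2.91], [-0.94, 2.29], [0.18, 2.7], [-1.29, 4.43], [0.17, 2.64], [-3, 3]. Speed limits (rad/s): [2.57, 2.57, 3.14, 3.14, 3.14, 3.14].

## Interface

Orientations are given as a 3x3 rotation matrix whose columns are the frame's x, y, z axes.
In Python, from bench import state, optics, r gives the robot as it stands.
- The arm moves only by the tool arm_command, never from a script. Its argument "deltas" is a list of rows, each a list of 2 entries, a list of its own where there are three numbers: the shift along the world's x, y, z in mm, then the turn, a rotation vector about the world's x, y, z in rad. In form: [[[dx, dy, dz], [rx, ry, rz]], ...]. A call has 1 to 5 rows; each row is the pose to reach, as a shift and turn from the pose commanded when the call began; what a row does not reach only later rows make up. A row lasts 1/12 s, in which the tool goes at most 41.7 mm and 7.16 degrees, less where a joint would pass 70% of its speed; a pose out of reach is approached as far as the arm can. A call with a gripper value outside its range is refused whole. "hand" is the opening, from 0 (shut) to 1 (fully open), set as the call begins (left out, the last holds). The fingers move at their own pace and stop on an object; the grip force is fixed at half the most. Time passes only in rows, so rows that repeat a pose let the fingers close. It gives the time, the measured TCP pose, the force and the opening at its end, in the units of the state.
- state(): the state, without advancing time (a new reading comes with each control period).
- optics.snapshot(name): name is "scene" or "top" or "wrist"; returns a dict with "color" (420x560x3 uint8, blue, green, red), "vfov" (degrees; the focal length in pixels is half the picture's height over the tangent of half this angle, whatever the lens; pixels are square), "cx", "cy" (the principal point, pixels), "k1" (the pictures are not rectified: a ray, as slopes to the right and down, at radius r is drawn at 1 + k1 r^2 times it, then the intrinsics apply), "rvec" (rotation vector, rad) and "tvec" (3), from world to camera coordinates, as OpenCV has them; the wrist camera has in their place "mount" (4x4, takes a point from camera to tool coordinates, whose origin is the TCP and whose axes are the tool frame's). Camera axes: x right, y down, z forward; pixel columns grow to the right and rows downward; lengths in m; the calibration is good to about 2 mm. A picture is of the moment at which its call begins: read the wrist's pose just before it. There is no depth.
- r.hand_in(): hands the job in, once; it reports no verdict.
The state is a dict: "t": time; "q": joint angles; "joint_vel": joint speeds; "tau": joint torques, N m; "eef_pos": TCP position; "eef_rot": TCP orientation; "force": force on the tool from outside, world axes, zero at the start; "torque": the same for the moment, N m; "grip_width": finger opening in m.
Only numpy, scipy, OpenCV 4.12 (cv2) and the standard library are available. Lean on these libraries where they do the work, as an engineer would, in place of code of your own. Each camera call takes 0.05 s, during which the arm holds its last target.

## Task

Before squeezing, stop the loose fruit rolling about: put the loose clementine and the lime into the two empty dimples of the dark wooden fruit rest, either fruit in either dimple. Set each one down gently rather than dropping it, and let go. Leave the clementine that is already in the rest, and the pestle and lid, where they are.

Things in the scene. Friction and masses are not known exactly. Their poses are not given: they have to be found in the camera images.
- tray: Dark wooden fruit rest, a flat block 76 x 255 x 22 mm, immovable. Origin at the centre of its underside, on the table; z up. Three round dimples in a row along its y axis, at y = -85, 0 and +85 mm. It may stand at any yaw. Beyond it, in the far left corner of the table, stand an upright steel box grater (221 mm high), a lemon squeezer with a raised yellow lever arm (180 mm high) and a blue bowl (60 mm high); these three do not move and are not needed.
- tray_hole0 (a point): Centre of the mouth of the end dimple at y = -85 mm, level with the rest's top (22 mm above the table). This dimple is already taken by the seated clementine. Each dimple is a round recess, 36 mm across and 12 mm deep with a pale cork floor; the fruit sits on its rim, sunk about 6 to 7 mm.
- tray_hole1 (a point): Centre of the mouth of the middle dimple, level with the rest's top; empty at the start. Same shape.
- tray_hole2 (a point): Centre of the mouth of the end dimple at y = +85 mm, level with the rest's top; empty at the start. Same shape.
- clementine: The loose clementine: a firm orange ball 58 mm in diameter, about 90 g, on the table, free to roll. Origin at its centre; its axes turn as it rolls. Seated in a dimple its centre lies about 23 mm above the rest's top (45 mm above the table).
- lime: The loose lime: a firm green ball 54 mm in diameter, about 80 g, on the table, free to roll. Origin at its centre. Seated in a dimple its centre lies about 20 mm above the rest's top (42 mm above the table).
- seated_clementine: Another clementine, same as the loose one, already seated in the end dimple tray_hole0. Stays there. Origin at its centre.
- pestle: Wooden pestle standing on its 46 mm wide head, 144 mm high. Loose bystander. Origin at the centre of its underside.
- lid: Small aluminium lid lying flat, 90 mm across, with a black knob, 30 mm high in all. Loose bystander. Origin at the centre of its underside.

How it is judged:
By the outcome, as a careful person would: the job done as asked, in the order asked, and still so for the second after the job is handed in, with the robot touching nothing.
It also fails if it takes over 54 s, if anything falls off the work surface, if the arm or the gripper's body presses on something with over 40 N, if the wrist force passes 120 N, or if a joint passes its speed limit or range.

## Working session

There is one attempt and no reset: what is moved stays moved. The work goes in short steps, Python scripts to look and compute and a tool call to move; the robot and the scene stay as the last step left them, time stands still between calls to the robot, and variables do not carry over. Pictures are saved under pics/ and viewed, and the job is handed in when it is done.

Besides the shell and the picture viewer there is one more tool, called in YAML: its name, and indented under it one key for each argument. arm_command: Moves the arm, as the interface text tells. Its arguments: {"type":"object","properties":{"deltas":{"type":"array"},"hand":{"type":"number"}},"required":["deltas"]}

```bash
mkdir -p pics; ls; cat > h.py <<'E'
import numpy as np, cv2
from bench import state, optics, r
def cam(s, st=None):
    f=210/np.tan(np.radians(s['vfov'])/2)
    if 'rvec' in s:
        R=cv2.Rodrigues(np.array(s['rvec'],float))[0]; t=np.array(s['tvec'],float).ravel()
        return f,R.T,-R.T@t
    M=np.array(s['mount']); Rt=np.array(st['eef_rot']); p=np.array(st['eef_pos'])
    return f,Rt@M[:3,:3],Rt@M[:3,3]+p
def ray(s,u,v,st=None):
    f,R,c=cam(s,st)
    d=np.array([(u-s['cx'])/f,(v-s['cy'])/f]); x=d.copy()
    for _ in range(30): x=d/(1+s['k1']*(x@x))
    return c,R@np.array([x[0],x[1],1.])
def onz(s,u,v,z,st=None):
    c,d=ray(s,u,v,st); return c+d*(z-c[2])/d[2]
def proj(s,P,st=None):
    f,R,c=cam(s,st); p=R.T@(np.array(P)-c); x=p[:2]/p[2]; x=x*(1+s['k1']*(x@x)); return x*f+[s['cx'],s['cy']]
E
python3 - <<'E'
from h import *
st=state();print(st['t'],st['eef_pos'],st['eef_rot'],st['grip_width'],st['force'])
for n in('scene','top','wrist'):
    s=optics.snapshot(n);cv2.imwrite(f'pics/{n}0.png',s['color']);print(n,{k:v for k,v in s.items() if k!='color'})
    print(cam(s,st)[2])
E
```

```text
pics
0.0 [ 0.1675377  -0.54937773  0.20240919] [[-1.73495734e-04  2.91495592e-01 -9.56572156e-01]
 [ 1.86183382e-03 -9.56570418e-01 -2.91495400e-01]
 [-9.99998252e-01 -1.83155160e-03 -3.76755464e-04]] 0.08581030577398309 [-0.64531729 -0.19463701  0.11611013]
scene {'vfov': 54.86117929186888, 'cx': 278.3861862851238, 'cy': 206.65147297614374, 'k1': -0.07246855151825018, 'rvec': array([ 1.16833824,  2.32152246, -0.97901318]), 'tvec': array([ 0.40788672, -0.27598566,  1.25278623])}
[1.12710525 0.31274367 0.66621179]
top {'vfov': 52.92736962913801, 'cx': 284.5562154045885, 'cy': 211.1721715557101, 'k1': -0.08149048683559748, 'rvec': array([ 2.15438517, -2.09964266,  0.18438755]), 'tvec': array([-0.0624686,  0.6036377,  0.8420116])}
[ 0.44763374 -0.05237963  0.93495708]
wrist {'vfov': 61.00566468544064, 'cx': 282.4939847639322, 'cy': 207.86308911086817, 'k1': -0.028227279459822178, 'mount': array([[-1.01134728e-03, -2.73356825e-01,  9.61912170e-01,
        -1.72132504e-01],
       [ 9.99999349e-01,  2.31525343e-04,  1.11718687e-03,
         2.40154830e-04],
       [-5.28097702e-04,  9.61912674e-01,  2.73356413e-01,
        -6.98066385e-02],
       [ 0.00000000e+00,  0.00000000e+00,  0.00000000e+00,
         1.00000000e+00]])}
[ 0.23441266 -0.52957962  0.37456725]
```

View pics/top0.png

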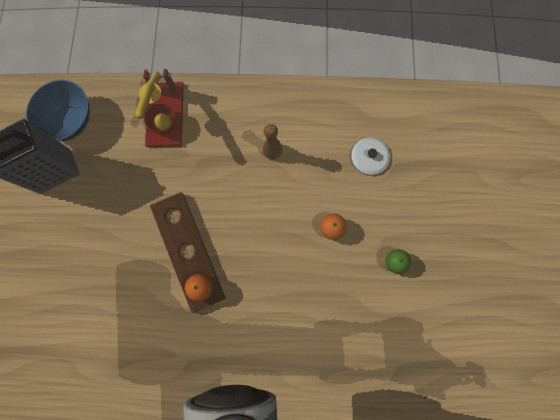

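View pics/scene0.png

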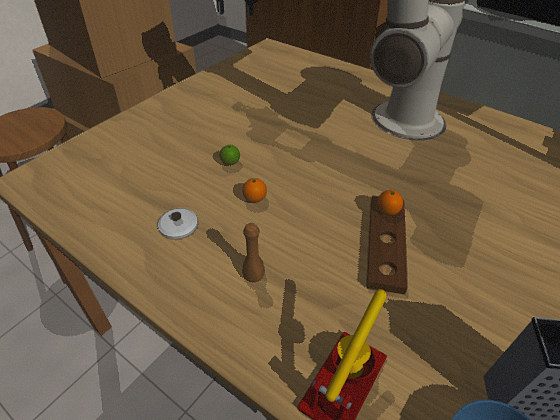

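The top view shows the loose clementine near (334,226), the lime near (399,261), the seated clementine near (198,287), and the empty dimples near (187,251) and (173,215). The pestle is near (272,145) and the lid near (371,156). The scene view agrees.

```bash
cat >> h.py <<'E'
def blobs(img,kind):
    hsv=cv2.cvtColor(img,cv2.COLOR_BGR2HSV)
    m=cv2.inRange(hsv,(4,190,90),(14,255,255)) if kind=='o' else cv2.inRange(hsv,(38,120,30),(75,255,255))
    m=cv2.morphologyEx(m,cv2.MORPH_CLOSE,np.ones((5,5)))
    cs=[c for c in cv2.findContours(m,cv2.RETR_EXTERNAL,cv2.CHAIN_APPROX_NONE)[0] if cv2.contourArea(c)>100]
    return [(cv2.minEnclosingCircle(c),cv2.contourArea(c)) for c in cs]
def tri(a,b):
    (c1,d1),(c2,d2)=a,b
    A=np.stack([d1,-d2],1); x=np.linalg.lstsq(A,c2-c1,rcond=None)[0]
    p,q=c1+d1*x[0],c2+d2*x[1]; return (p+q)/2,np.linalg.norm(p-q)
E
python3 - <<'E'
from h import *
T=optics.snapshot('top');S=optics.snapshot('scene')
for n,s in(('top',T),('scene',S)):
  for k in 'og':
    for (c,rad),a in blobs(s['color'],k): print(n,k,np.round(c,1),round(rad,1),a,'z.029/.045',onz(s,*c,.029 if k=='o' else .027).round(4),onz(s,*c,.045).round(4))
# pale cork/dimple ; tray mask
for n,s,ap in(('top',T,[(187,251),(173,215)]),('scene',S,[(388,238),(388,269)])):
  print(n,[onz(s,*p,.022).round(4) for p in ap])
  g=s['color']; x0,y0=(140,185) if n=='top' else (350,180)
  cv2.imwrite(f'pics/{n}_z.png',cv2.resize(g[y0:y0+135,x0:x0+100],None,fx=4,fy=4,interpolation=cv2.INTER_NEAREST))
print(state()['t'])
E
```

```text
top o [195.7 288. ] 12.4 343.0 z.029/.045 [0.4386 0.1378 0.029 ] [0.4388 0.1344 0.045 ]
top g [398. 261.] 12.2 417.0 z.029/.045 [ 0.507 -0.294  0.027] [ 0.5058 -0.2892  0.045 ]
scene o [390.7 201.8] 12.4 364.5 z.029/.045 [0.4204 0.1258 0.029 ] [0.4382 0.1305 0.045 ]
scene o [254.7 189.6] 11.7 363.0 z.029/.045 [ 0.577  -0.1525  0.029 ] [ 0.5908 -0.1408  0.045 ]
scene g [229.7 154.3] 9.7 246.0 z.029/.045 [ 0.5057 -0.294   0.027 ] [ 0.5232 -0.2769  0.045 ]
top [array([0.5173, 0.163 , 0.022 ]), array([0.5958, 0.1993, 0.022 ])]
scene [array([0.521 , 0.1679, 0.022 ]), array([0.5972, 0.2041, 0.022 ])]
0.25
```

View pics/top_z.png

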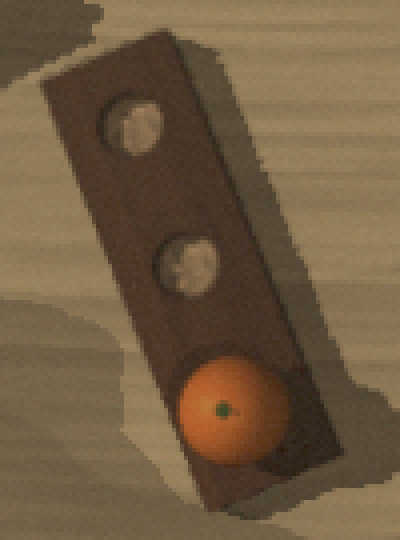

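View pics/scene_z.png

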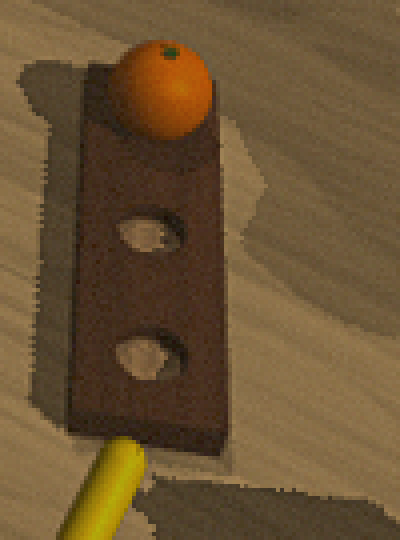

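View pics/wrist0.png

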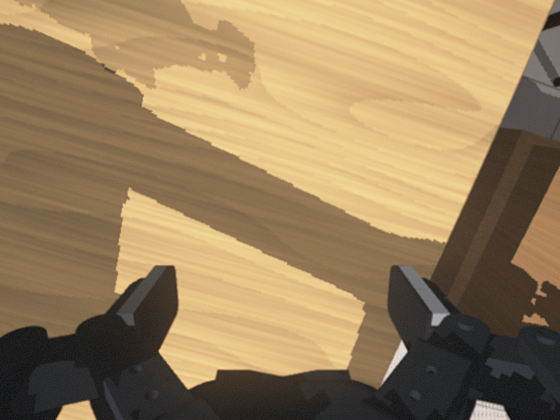

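```bash
sed -i 's/(4,190,90),(14,255,255)/(3,165,70),(17,255,255)/' h.py
python3 - <<'E'
from h import *
T=optics.snapshot('top');S=optics.snapshot('scene')
for n,s in(('top',T),('scene',S)):
  for k in 'og':
    for (c,rad),a in blobs(s['color'],k): print(n,k,np.round(c,1),round(rad,1),a,'z.029/.045',onz(s,*c,.029 if k=='o' else .027).round(4),onz(s,*c,.045).round(4))
C=[(150.5,205.75),(182,192.5),(225.5,298.25),(193,312.5)]
P=[onz(T,*p,.022) for p in C];print(np.round(P,4));c=np.mean(P,0);print('centre top',c.round(4),np.linalg.norm(P[0]-P[3]),np.linalg.norm(P[0]-P[1]))
h=[onz(T,172.8,216,.022),onz(T,186.4,251.2,.022)];print(np.round(h,4),np.linalg.norm(h[0]-h[1]))
g=lambda x,y:(350+x/4,180+y/4)
hs=[onz(S,*g(151,354),.022),onz(S,*g(152,231),.022)];print('scene',np.round(hs,4),np.linalg.norm(hs[0]-hs[1]))
Q=[onz(S,*g(*p),.022) for p in((88,65),(216,82),(222,430),(71,411))];print(np.round(Q,4),np.mean(Q,0).round(4))
m=[tri(ray(T,172.8,216),ray(S,*g(151,354))),tri(ray(T,186.4,251.2),ray(S,*g(152,231)))];print(m)
E
```

```text
top o [197.7 287.3] 13.8 542.0 z.029/.045 [0.4402 0.1337 0.029 ] [0.4403 0.1304 0.045 ]
top o [332.9 225.6] 12.8 434.0 z.029/.045 [ 0.5802 -0.1526  0.029 ] [ 0.5779 -0.1508  0.045 ]
top o [161.6 136.8] 17.6 292.0 z.029/.045 [0.7741 0.2376 0.029 ] [0.7683 0.2325 0.045 ]
top o [168.8 106.7] 14.0 124.0 z.029/.045 [0.8479 0.2271 0.029 ] [0.8408 0.2222 0.045 ]
top g [398. 261.] 12.2 419.0 z.029/.045 [ 0.5069 -0.2939  0.027 ] [ 0.5057 -0.2891  0.045 ]
scene o [315.5 410. ] 17.1 252.5 z.029/.045 [0.9136 0.2343 0.029 ] [0.919  0.2363 0.045 ]
scene o [322.2 378.3] 11.3 161.5 z.029/.045 [0.8658 0.2162 0.029 ] [0.8723 0.2186 0.045 ]
scene o [359.5 384.5] 39.6 1082.0 z.029/.045 [0.8396 0.2694 0.029 ] [0.8468 0.2705 0.045 ]
scene o [255.5 251.5] 27.9 251.0 z.029/.045 [ 0.7242 -0.0323  0.029 ] [ 0.7343 -0.0237  0.045 ]
scene o [402.  239.5] 18.5 107.5 z.029/.045 [0.5136 0.1955 0.029 ] [0.529  0.1984 0.045 ]
scene o [391.1 203.8] 14.4 450.0 z.029/.045 [0.426  0.1295 0.029 ] [0.4436 0.1341 0.045 ]
scene o [254.1 189.8] 12.2 413.0 z.029/.045 [ 0.5786 -0.153   0.029 ] [ 0.5923 -0.1413  0.045 ]
scene o [ 30.  145.5] 33.8 422.5 z.029/.045 [ 0.8064 -0.7649  0.029 ] [ 0.8145 -0.7379  0.045 ]
scene g [229.7 154.5] 9.8 245.0 z.029/.045 [ 0.5063 -0.2935  0.027 ] [ 0.5238 -0.2764  0.045 ]
[[0.6153 0.2515 0.022 ]
 [0.6471 0.1828 0.022 ]
 [0.419  0.0742 0.022 ]
 [0.3869 0.1422 0.022 ]]
centre top [0.5171 0.1627 0.022 ] 0.25320191218860905 0.07573259558105272
[[0.5935 0.1996 0.022 ]
 [0.5168 0.1643 0.022 ]] 0.08443477829894447
scene [[0.5964 0.2031 0.022 ]
 [0.5204 0.1676 0.022 ]] 0.08391945240577889
[[0.4218 0.0794 0.022 ]
 [0.3892 0.1473 0.022 ]
 [0.6179 0.2511 0.022 ]
 [0.6513 0.1867 0.022 ]] [0.52   0.1661 0.022 ]
[(array([0.59377373, 0.20160961, 0.01815793]), np.float64(0.0019390939832589506)), (array([0.51686327, 0.16599386, 0.01781353]), np.float64(0.0015354521083309907))]
```

arm_command:
  deltas:
    - [[28,27,0],[0,0,0.05]]
    - [[56,54,0],[0,0,0.1]]
    - [[84,81,0],[0,0,0.138]]
    - [[112,108,0],[0,0,0.138]]
    - [[140,135,0],[0,0,0.138]]
  hand: 1

```text
t: 0.77
eef_pos: [0.3086, -0.4137, 0.2035]
eef_rot: [[0.0, 0.42, -0.908], [-0.0, -0.908, -0.42], [-1.0, 0.0, -0.0]]
force: [0.1, 0.0, 0.3]
grip_width: 0.0857
```

```bash
python3 - <<'E'
from h import *
st=state();print(st['t'],st['eef_pos'],st['eef_rot'][:,1],st['joint_vel'].round(2) if hasattr(st['joint_vel'],'round') else st['joint_vel'])
T=optics.snapshot('top');S=optics.snapshot('scene')
print('lever?',tri(ray(T,140,117),ray(S,384,294)),tri(ray(T,157,76),ray(S,384,294)),tri(ray(T,140,117),ray(S,335,395)))
print('grater near corner',onz(T,77,170,.0),'pestle base',onz(T,273,155,.02),'red near edge',onz(T,147,147,0.02),onz(T,183,147,.02))
E
```

```text
0.7667 [ 0.30856716 -0.4136592   0.20349373] [ 4.19843393e-01 -9.07596498e-01  3.49064038e-04] [ 0.86 -0.2   0.2   0.   -0.01  0.85]
lever? (array([0.7636334 , 0.24187542, 0.1674048 ]), np.float64(0.00454683999916794)) (array([0.81528451, 0.22427257, 0.22120824]), np.float64(0.0596163725263101)) (array([0.84780915, 0.27204351, 0.0032547 ]), np.float64(0.06731805989903784))
grater near corner [0.70015319 0.44236151 0.        ] pestle base [ 0.73929456 -0.01725609  0.02      ] red near edge [0.75227388 0.27224637 0.02      ] [0.75375835 0.18875059 0.02      ]
```

arm_command:
  deltas:
    - [[28,27,0],[0,0,0]]
    - [[56,54,0],[0,0,0]]
    - [[84,81,0],[0,0,0]]
    - [[112,108,-10],[0,0,0]]
    - [[140,135,-20],[0,0,0]]

```text
t: 1.28
eef_pos: [0.4489, -0.2798, 0.1841]
eef_rot: [[0.002, 0.42, -0.908], [-0.002, -0.908, -0.42], [-1.0, 0.003, -0.001]]
force: [0.7, 0.1, 0.0]
grip_width: 0.0855
```

arm_command:
  deltas:
    - [[28,27,-10],[0,0,0]]
    - [[56,54,-20],[0,0,0]]
    - [[84,81,-30],[0,0,0]]
    - [[112,107,-30],[0,0,0]]
    - [[128,124,-30],[0,0,0]]

```text
t: 1.7
eef_pos: [0.5771, -0.1538, 0.1523]
eef_rot: [[-0.001, 0.422, -0.907], [0.001, -0.907, -0.422], [-1.0, -0.001, 0.0]]
force: [0.0, -0.7, 0.1]
grip_width: 0.0854
```

```bash
cat > w.py <<'E'
from h import *
import sys
st=state();s=optics.snapshot('wrist');st2=state();print(st['t'],np.round(st['eef_pos'],4),np.round(st2['eef_pos'],4),st['grip_width'])
cv2.imwrite('pics/'+sys.argv[1],s['color'])
for k in 'og':
    for (c,rad),a in blobs(s['color'],k): print(k,np.round(c,1),round(rad,1),a,onz(s,*c,.029 if k=='o' else .027,st).round(4))
print('tcp px',proj(s,st['eef_pos'],st))
E
python3 w.py w1.png
```

```text
1.7 [ 0.5771 -0.1538  0.1523] [ 0.5789 -0.1516  0.1529] 0.08538534216167103
o [281.  189.5] 34.1 3485.5 [ 0.5785 -0.1523  0.029 ]
g [383.6 318.9] 29.5 1600.0 [ 0.5045 -0.2949  0.027 ]
tcp px [281.52143114 246.52016065]
```

View pics/w1.png

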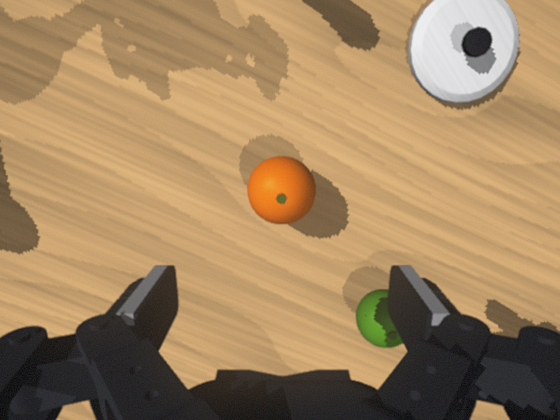

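The wrist view puts the clementine at (281,190), between the fingers and matching the earlier fix. The lid at (465,45) and the lime at (384,319) are clear. Going down.

arm_command:
  deltas:
    - [[0,-1,-36],[0,0,0]]
    - [[0,-1,-72],[0,0,0]]
    - [[0,-1,-106],[0,0,0]]
    - [[0,-1,-130],[0,0,0]]
    - [[0,-1,-142],[0,0,0]]

```text
t: 2.17
eef_pos: [0.5726, -0.1566, 0.0072]
eef_rot: [[-0.006, 0.42, -0.908], [0.003, -0.908, -0.42], [-1.0, -0.005, 0.004]]
force: [-0.4, -0.0, -0.7]
grip_width: 0.0855
```

```bash
python3 w.py w2.png
```

```text
2.1667 [ 0.5726 -0.1566  0.0072] [ 0.5722 -0.1563  0.0065] 0.08549273147466663
o [277.8 252.9] 65.4 13038.5 [ 0.5772 -0.1528  0.029 ]
tcp px [281.53375362 246.50804331]
```

View pics/w2.png

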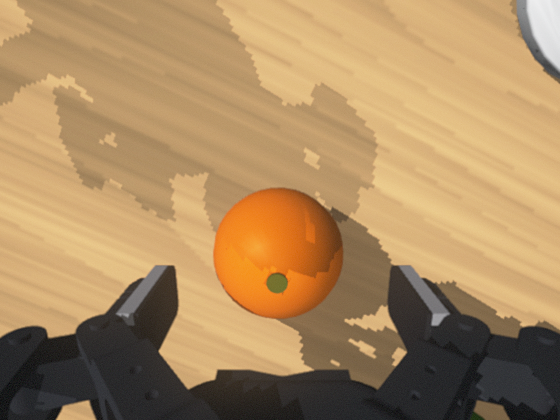

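The fruit is at (278,253), about 6 mm off the TCP axis. The arm has settled slightly short, so I'm correcting before closing.

arm_command:
  deltas:
    - [[3,2,2],[0,0,0]]
    - [[6,4,4],[0,0,0]]
    - [[6,4,4],[0,0,0]]

```text
t: 2.47
eef_pos: [0.5846, -0.154, 0.0188]
eef_rot: [[0.006, 0.421, -0.907], [-0.002, -0.907, -0.421], [-1.0, 0.005, -0.004]]
force: [1.1, -0.8, 0.5]
grip_width: 0.0855
```

```bash
python3 w.py w3.png
```

```text
2.4667 [ 0.5846 -0.154   0.0188] [ 0.5841 -0.154   0.0184] 0.08554579276337998
o [273.1 266.1] 59.9 10921.0 [ 0.5771 -0.1528  0.029 ]
tcp px [281.50445564 246.53642519]
```

arm_command:
  deltas:
    - [[0,0,0],[0,0,0]]
    - [[0,0,0],[0,0,0]]

```text
t: 2.68
eef_pos: [0.5823, -0.1533, 0.0166]
eef_rot: [[0.002, 0.421, -0.907], [-0.001, -0.907, -0.421], [-1.0, 0.002, -0.001]]
force: [0.3, -0.2, -0.1]
grip_width: 0.0855
```

```bash
python3 w.py w4.png
```

```text
2.6833 [ 0.5823 -0.1533  0.0166] [ 0.582  -0.1532  0.0162] 0.08546889318424879
o [276.2 264.6] 60.8 11258.0 [ 0.5772 -0.1528  0.029 ]
tcp px [281.51366887 246.52669425]
```

arm_command:
  deltas:
    - [[-2,0,-4],[0,0,0]]
    - [[-2,0,-4],[0,0,0]]
    - [[-2,0,-4],[0,0,0]]
    - [[-2,0,-4],[0,0,0]]
    - [[-2,0,-4],[0,0,0]]

```text
t: 3.15
eef_pos: [0.5795, -0.153, 0.0113]
eef_rot: [[-0.0, 0.42, -0.907], [0.0, -0.907, -0.42], [-1.0, -0.0, 0.0]]
force: [-0.5, -0.7, -0.1]
grip_width: 0.0853
```

```bash
python3 w.py w5.png
```

```text
3.15 [ 0.5795 -0.153   0.0113] [ 0.5796 -0.153   0.0114] 0.0853497172731558
o [279. 265.] 63.1 12073.0 [ 0.5771 -0.1529  0.029 ]
tcp px [281.51888469 246.52234896]
```

Settled and centred to within about 2 mm, so I'm closing.

arm_command:
  deltas:
    - [[-1,0,-1],[0,0,0]]
    - [[-2,0,-1],[0,0,0]]
    - [[-2,0,-1],[0,0,0]]
    - [[-2,0,-1],[0,0,0]]
    - [[-2,0,-1],[0,0,0]]
  hand: 0

```text
t: 3.62
eef_pos: [0.578, -0.1531, 0.0111]
eef_rot: [[0.001, 0.42, -0.907], [-0.0, -0.907, -0.42], [-1.0, 0.0, -0.001]]
force: [-1.2, 1.3, 4.5]
grip_width: 0.0461
```

arm_command:
  deltas:
    - [[0,0,0],[0,0,0]]
    - [[0,0,0],[0,0,0]]
    - [[0,0,0],[0,0,0]]
    - [[0,0,0],[0,0,0]]

```text
t: 3.95
eef_pos: [0.578, -0.1531, 0.0111]
eef_rot: [[0.001, 0.42, -0.907], [-0.0, -0.907, -0.42], [-1.0, 0.0, -0.001]]
force: [-0.6, 0.8, 5.4]
grip_width: 0.0467
```

```bash
python3 w.py w6.png
```

```text
3.95 [ 0.578  -0.1531  0.0111] [ 0.578  -0.1531  0.0111] 0.046739321785212326
o [282.5 261.1] 63.2 11737.0 [ 0.5782 -0.1536  0.029 ]
g [433.  417.5] 18.1 307.5 [ 0.5263 -0.2701  0.027 ]
tcp px [281.51718568 246.5246797 ]
```

View pics/w6.png

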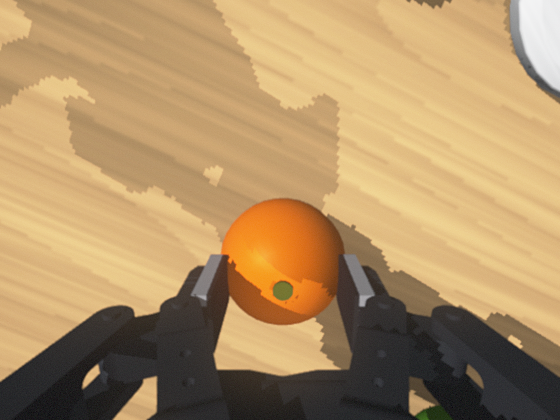

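```bash
python3 - <<'E'
from h import *
st=state();s=optics.snapshot('wrist')
R=st['eef_rot'];p=st['eef_pos']
for y in(-.0427,-.0234,-.029):
  for z in(-.011,.011):
    print(y,z,[(int(x*1000),*proj(s,p+R@np.array([x,y,z]),st).round(0)) for x in(-.05,-.04,-.03,-.02,-.01,0)])
i=s['color'][170:420,130:430];cv2.imwrite('pics/w6z.png',cv2.resize(i,None,fx=2.4,fy=2.4))
S=optics.snapshot('scene');i=S['color'][130:250,190:310];cv2.imwrite('pics/s6z.png',cv2.resize(i,None,fx=4.8,fy=4.8))
E
```

```text
-0.0427 -0.011 [(-50, np.float64(168.0), np.float64(269.0)), (-40, np.float64(175.0), np.float64(258.0)), (-30, np.float64(182.0), np.float64(249.0)), (-20, np.float64(188.0), np.float64(241.0)), (-10, np.float64(193.0), np.float64(233.0)), (0, np.float64(198.0), np.float64(226.0))]
-0.0427 0.011 [(-50, np.float64(173.0), np.float64(320.0)), (-40, np.float64(180.0), np.float64(307.0)), (-30, np.float64(186.0), np.float64(295.0)), (-20, np.float64(191.0), np.float64(284.0)), (-10, np.float64(196.0), np.float64(274.0)), (0, np.float64(201.0), np.float64(266.0))]
-0.0234 -0.011 [(-50, np.float64(219.0), np.float64(269.0)), (-40, np.float64(223.0), np.float64(259.0)), (-30, np.float64(227.0), np.float64(249.0)), (-20, np.float64(230.0), np.float64(241.0)), (-10, np.float64(233.0), np.float64(233.0)), (0, np.float64(236.0), np.float64(226.0))]
-0.0234 0.011 [(-50, np.float64(222.0), np.float64(321.0)), (-40, np.float64(226.0), np.float64(307.0)), (-30, np.float64(229.0), np.float64(295.0)), (-20, np.float64(232.0), np.float64(284.0)), (-10, np.float64(235.0), np.float64(275.0)), (0, np.float64(237.0), np.float64(266.0))]
-0.029 -0.011 [(-50, np.float64(204.0), np.float64(269.0)), (-40, np.float64(209.0), np.float64(259.0)), (-30, np.float64(214.0), np.float64(249.0)), (-20, np.float64(218.0), np.float64(241.0)), (-10, np.float64(221.0), np.float64(233.0)), (0, np.float64(225.0), np.float64(226.0))]
-0.029 0.011 [(-50, np.float64(208.0), np.float64(321.0)), (-40, np.float64(212.0), np.float64(307.0)), (-30, np.float64(216.0), np.float64(295.0)), (-20, np.float64(220.0), np.float64(284.0)), (-10, np.float64(224.0), np.float64(275.0)), (0, np.float64(227.0), np.float64(266.0))]
```

View pics/w6z.png

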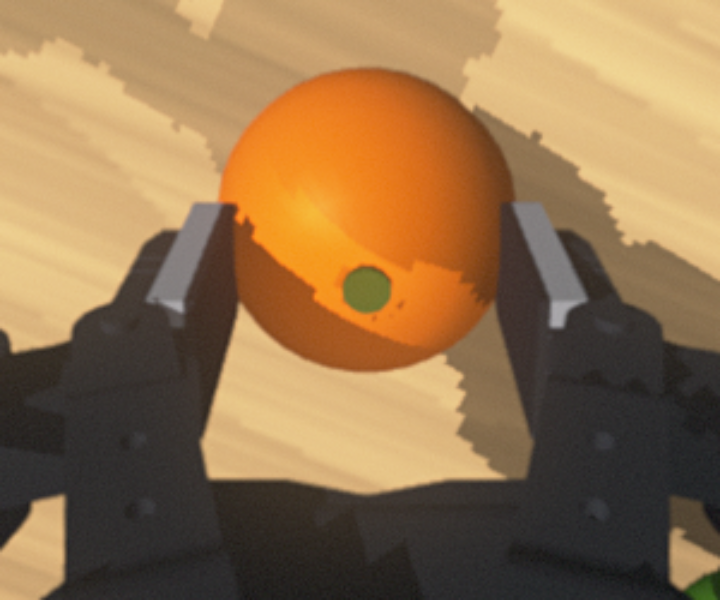

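View pics/s6z.png

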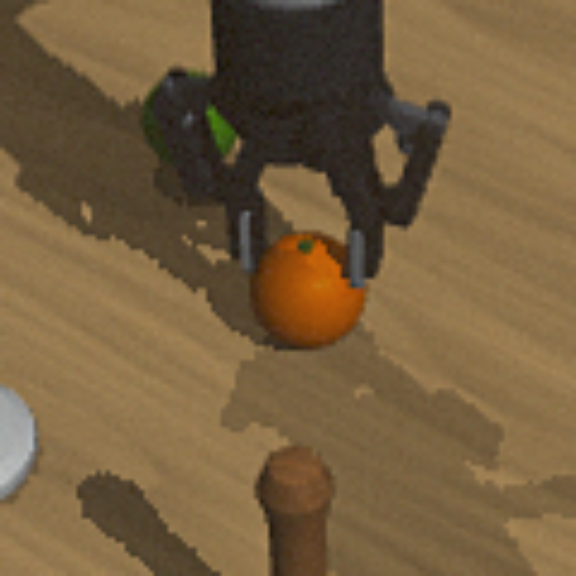

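```bash
python3 - <<'E'
from h import *
st=state();S=optics.snapshot('scene')
R=st['eef_rot'];p=st['eef_pos']
for px in((264.4,189.4),(241.7,186.3),(240,174),(264,178)):
    c,d=ray(S,*px); c=R.T@(c-p); d=R.T@d
    t=(-.011-c[2])/d[2]; print(px,(c+d*t).round(4))
print(st['t'],proj(S,p))
E
```

```text
(264.4, 189.4) [-0.0335 -0.0275 -0.011 ]
(241.7, 186.3) [-0.0331  0.0269 -0.011 ]
(240, 174) [-0.0698  0.029  -0.011 ]
(264, 178) [-0.0678 -0.027  -0.011 ]
4.1 [254.42513421 195.30365649]
```

```bash
python3 - <<'E'
from h import *
st=state();S=optics.snapshot('scene')
R=st['eef_rot'];p=st['eef_pos']
for px in((252,164),(246,167),(264,166)):
  for z in(-.038,-.02,0):
    c,d=ray(S,*px); c=R.T@(c-p); d=R.T@d
    t=(z-c[2])/d[2]; print(px,(c+d*t).round(4))
i=S['color'][110:220,190:330];cv2.imwrite('pics/s6y.png',cv2.resize(i,None,fx=5,fy=5,interpolation=cv2.INTER_CUBIC))
E
```

```text
(252, 164) [-0.125  -0.0079 -0.038 ]
(252, 164) [-0.1105 -0.0028 -0.02  ]
(252, 164) [-0.0944  0.0028  0.    ]
(246, 167) [-0.1147  0.0057 -0.038 ]
(246, 167) [-0.0999  0.0111 -0.02  ]
(246, 167) [-0.0834  0.0171  0.    ]
(264, 166) [-0.124 -0.034 -0.038]
(264, 166) [-0.1094 -0.0296 -0.02  ]
(264, 166) [-0.0933 -0.0248  0.    ]
```

View pics/s6y.png

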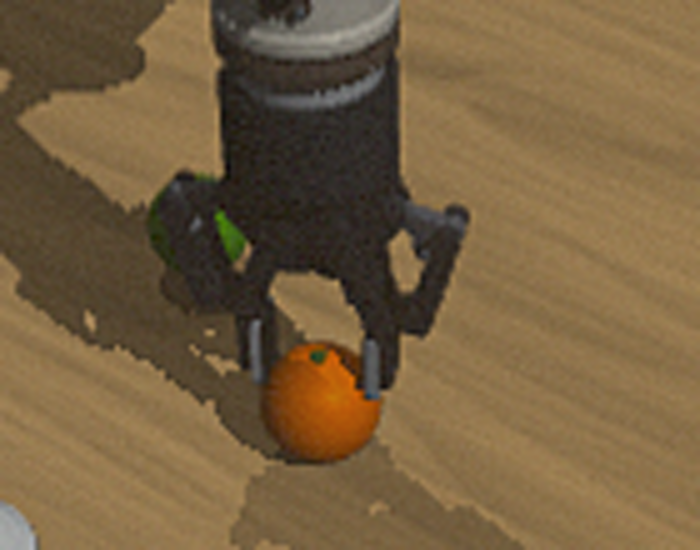

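Two views agree that the pad tips end about 33 mm above the reported TCP: the scene ray gives it, and so does the wrist picture. The 47 mm grip chord, 17 mm above the fruit's centre, fits this too. The pads have only pinched the fruit's top, so I'm opening and going lower in steps while watching the force.

arm_command:
  deltas:
    - [[0,0,0],[0,0,0]]
    - [[0,0,0],[0,0,0]]
    - [[0,0,0],[0,0,0]]
    - [[0,0,0],[0,0,0]]
    - [[0,0,0],[0,0,0]]
  hand: 1

```text
t: 4.62
eef_pos: [0.5774, -0.153, 0.0101]
eef_rot: [[-0.0, 0.42, -0.907], [0.0, -0.907, -0.42], [-1.0, -0.0, 0.0]]
force: [-0.5, 0.2, 1.0]
grip_width: 0.0854
```

```bash
python3 w.py w7.png
```

```text
4.6167 [ 0.5774 -0.153   0.0101] [ 0.5775 -0.153   0.0102] 0.08543595365510988
o [283.4 261.3] 63.7 12348.0 [ 0.578  -0.1537  0.029 ]
tcp px [281.5195699  246.52149475]
```

arm_command:
  deltas:
    - [[0,0,-5],[0,0,0]]
    - [[0,0,-10],[0,0,0]]
    - [[0,0,-14],[0,0,0]]
    - [[0,0,-16],[0,0,0]]
    - [[0,0,-16],[0,0,0]]

```text
t: 5.08
eef_pos: [0.5768, -0.1526, -0.0067]
eef_rot: [[-0.002, 0.42, -0.907], [0.001, -0.907, -0.42], [-1.0, -0.001, 0.001]]
force: [0.0, 0.8, 0.5]
grip_width: 0.0855
```

```bash
python3 w.py w8.png; python3 - <<'E'
from h import *
S=optics.snapshot('scene');i=S['color'][110:220,190:330];cv2.imwrite('pics/s8.png',cv2.resize(i,None,fx=5,fy=5,interpolation=cv2.INTER_CUBIC))
E
```

```text
5.0833 [ 0.5768 -0.1526 -0.0067] [ 0.5772 -0.1528 -0.0062] 0.08551059143509976
o [284.5 278. ] 71.4 15442.5 [ 0.5776 -0.1538  0.029 ]
tcp px [281.52291902 246.51846504]
```

View pics/s8.png

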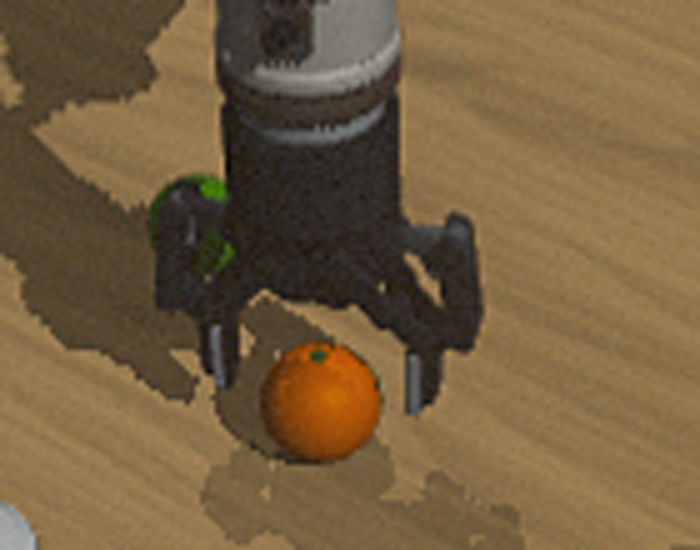

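At a reading of −6 mm there is no contact, and the tips are clearly still above the table. Going on down.

arm_command:
  deltas:
    - [[0,-1,-5],[0,0,0]]
    - [[0,-1,-10],[0,0,0]]
    - [[0,-1,-14],[0,0,0]]
    - [[0,-1,-14],[0,0,0]]
    - [[0,-1,-14],[0,0,0]]

```text
t: 5.6
eef_pos: [0.5771, -0.1538, -0.0202]
eef_rot: [[-0.001, 0.42, -0.907], [0.001, -0.907, -0.42], [-1.0, -0.001, 0.001]]
force: [0.1, -0.2, -0.4]
grip_width: 0.0855
```

arm_command:
  deltas:
    - [[0,0,0],[0,0,0]]
    - [[0,0,0],[0,0,0]]
    - [[0,0,0],[0,0,0]]
    - [[0,0,0],[0,0,0]]
    - [[0,0,0],[0,0,0]]
  hand: 0

```text
t: 6.02
eef_pos: [0.5784, -0.1545, -0.0188]
eef_rot: [[0.002, 0.42, -0.907], [-0.001, -0.907, -0.42], [-1.0, 0.001, -0.001]]
force: [0.2, 0.2, 2.2]
grip_width: 0.0557
```

arm_command:
  deltas:
    - [[0,0,0],[0,0,0]]
    - [[0,0,0],[0,0,0]]
    - [[0,0,0],[0,0,0]]

```text
t: 6.27
eef_pos: [0.5784, -0.1545, -0.0189]
eef_rot: [[0.002, 0.42, -0.907], [-0.001, -0.907, -0.42], [-1.0, 0.001, -0.001]]
force: [0.9, -1.1, 5.3]
grip_width: 0.0555
```

```bash
python3 w.py w9.png; python3 - <<'E'
from h import *
S=optics.snapshot('scene');i=S['color'][110:220,190:330];cv2.imwrite('pics/s9.png',cv2.resize(i,None,fx=5,fy=5,interpolation=cv2.INTER_CUBIC))
E
```

```text
6.2667 [ 0.5784 -0.1545 -0.0189] [ 0.5783 -0.1545 -0.0189] 0.055509249834500694
o [282.2 294.1] 78.3 18540.0 [ 0.578  -0.1549  0.029 ]
tcp px [281.51439615 246.52623647]
```

View pics/s9.png

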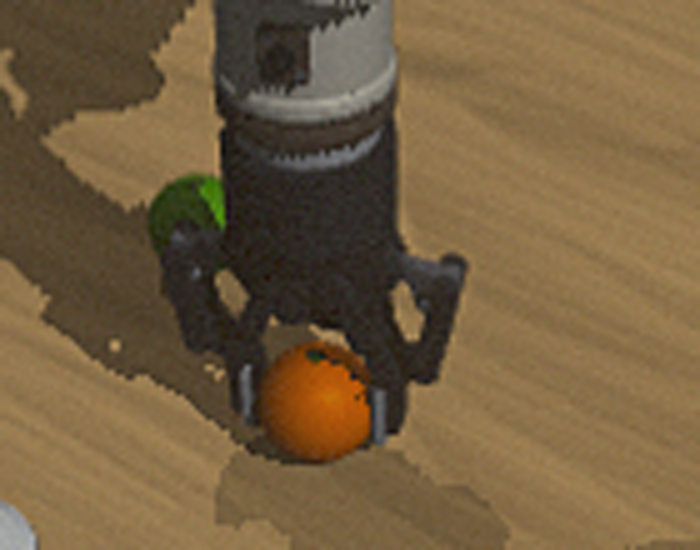

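```bash
python3 - <<'E'
from h import *
st=state();S=optics.snapshot('scene')
R=st['eef_rot'];p=st['eef_pos']
for px in((266,198.3),(240,194.5)):
  for z in(-.011,):
    c,d=ray(S,*px); c=R.T@(c-p); d=R.T@d
    t=(z-c[2])/d[2]; print(px,(c+d*t).round(4),(p+R@(c+d*t)).round(4))
E
```

```text
(266, 198.3) [-0.0358 -0.0323 -0.011 ] [ 0.5747 -0.1205  0.0169]
(240, 194.5) [-0.0358  0.0312 -0.011 ] [ 0.6014 -0.1782  0.0169]
```

View pics/w9.png

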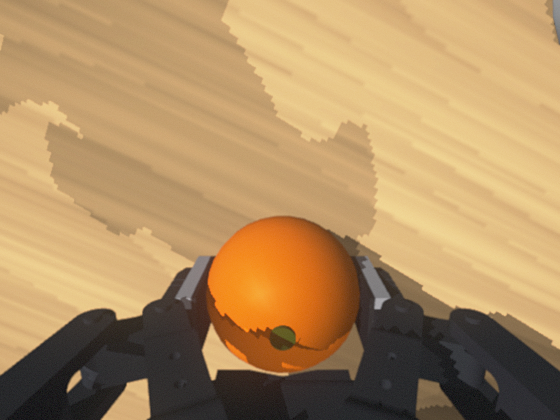

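The tips are now about 12 mm below the fruit's centre, which is a proper grip. Lifting.

arm_command:
  deltas:
    - [[0,0,8],[0,0,0]]
    - [[0,0,20],[0,0,0]]
    - [[0,0,40],[0,0,0]]
    - [[0,0,65],[0,0,0]]
    - [[0,0,95],[0,0,0]]

```text
t: 6.83
eef_pos: [0.5757, -0.153, 0.0751]
eef_rot: [[-0.004, 0.42, -0.907], [0.002, -0.907, -0.42], [-1.0, -0.004, 0.003]]
force: [0.4, 0.1, -1.6]
grip_width: 0.0558
```

```bash
python3 w.py w10.png
```

```text
6.8333 [ 0.5757 -0.153   0.0751] [ 0.5806 -0.1552  0.0832] 0.05584259601443494
o [281.1 294.3] 78.2 18431.0 [ 0.5265 -0.1752  0.029 ]
g [427.2 398.1] 20.8 825.5 [ 0.491  -0.3154  0.027 ]
tcp px [281.52944629 246.51273059]
```

View pics/w10.png

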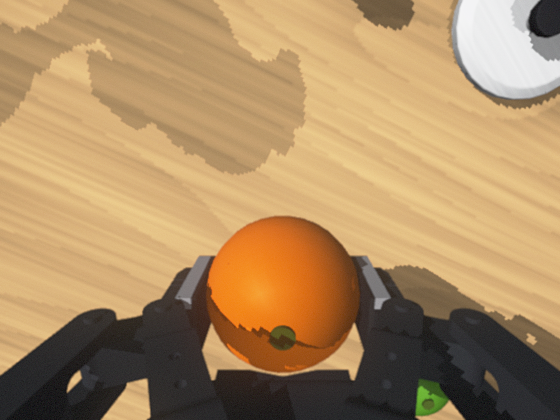

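The grip held through the lift and the fruit hasn't shifted in the picture. Moving over the rest.

arm_command:
  deltas:
    - [[-5,20,3],[0,0,0]]
    - [[-13,55,6],[0,0,0]]
    - [[-21,90,10],[0,0,0]]
    - [[-30,125,10],[0,0,0]]
    - [[-38,160,10],[0,0,0]]

```text
t: 7.3
eef_pos: [0.5387, 0.0075, 0.086]
eef_rot: [[0.0, 0.42, -0.908], [0.0, -0.908, -0.42], [-1.0, -0.0, -0.0]]
force: [0.9, -0.2, -0.9]
grip_width: 0.0559
```

arm_command:
  deltas:
    - [[-8,35,0],[0,0,0]]
    - [[-16,70,0],[0,0,0]]
    - [[-24,105,0],[0,0,0]]
    - [[-32,135,0],[0,0,0]]
    - [[-36,153,0],[0,0,0]]

```text
t: 7.72
eef_pos: [0.5017, 0.162, 0.0856]
eef_rot: [[-0.001, 0.422, -0.906], [0.001, -0.906, -0.422], [-1.0, -0.001, 0.001]]
force: [-0.2, -0.7, -0.3]
grip_width: 0.0554
```

arm_command:
  deltas:
    - [[0,0,0],[0,0,0]]
    - [[0,0,0],[0,0,0]]
    - [[0,0,0],[0,0,0]]
    - [[0,0,0],[0,0,0]]

```text
t: 8.05
eef_pos: [0.5039, 0.1579, 0.0855]
eef_rot: [[0.0, 0.419, -0.908], [-0.0, -0.908, -0.419], [-1.0, 0.0, 0.0]]
force: [-0.5, -0.1, -0.3]
grip_width: 0.0555
```

```bash
python3 w.py w11.png
```

```text
8.05 [0.5039 0.1579 0.0855] [0.504  0.1579 0.0855] 0.05554186085601861
o [281.8 291.1] 80.8 18626.0 [0.4521 0.1339 0.029 ]
tcp px [281.51859596 246.52381078]
```

View pics/w11.png

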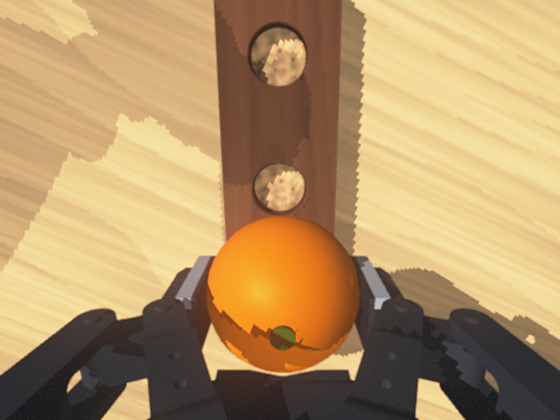

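The tray is aligned with the tool, with dimple 2 at (277.5,54.5) and dimple 1 at (279.5,187). Casting these rays onto z = 22 mm.

```bash
python3 - <<'E'
from h import *
st=state();s=optics.snapshot('wrist')
h=[onz(s,*p,.022,st) for p in((277.5,54.5),(279.5,187))]
print(np.round(h,4),np.linalg.norm(h[0]-h[1]))
R,p=st['eef_rot'],st['eef_pos']
# held fruit centre by size-independent ray: intersect with tool y,z at centre depth 48mm behind TCP
(c,rad),a=[b for b in blobs(s['color'],'o') if b[1]>5000][0]
print(c,onz(s,*c,p[2]+.0479,st).round(4),p.round(4))
i=s['color'][0:230,200:360];cv2.imwrite('pics/w11z.png',cv2.resize(i,None,fx=2.6,fy=2.6))
E
```

```text
[[0.5945 0.2024 0.022 ]
 [0.5192 0.1665 0.022 ]] 0.0834332942711428
(283.0, 292.80767822265625) [0.5043 0.1573 0.1334] [0.504  0.1579 0.0855]
```

View pics/w11z.png

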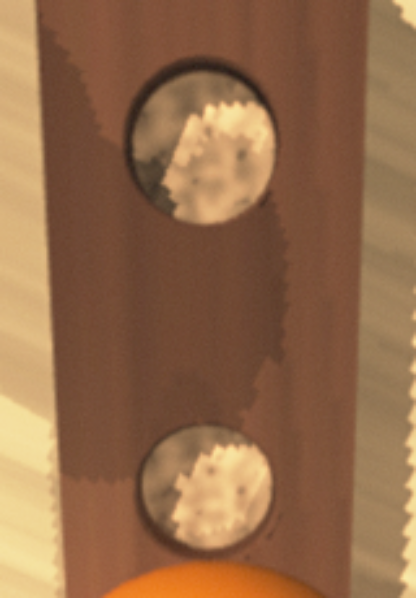

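arm_command:
  deltas:
    - [[25,12,0],[0,0,0]]
    - [[58,28,0],[0,0,0]]
    - [[91,44,-5],[0,0,0]]
    - [[91,44,-30],[0,0,0]]
    - [[91,44,-50],[0,0,0]]

```text
t: 8.57
eef_pos: [0.5977, 0.2029, 0.0355]
eef_rot: [[0.004, 0.42, -0.908], [0.0, -0.908, -0.42], [-1.0, 0.001, -0.003]]
force: [-1.5, 0.6, -1.9]
grip_width: 0.0558
```

arm_command:
  deltas:
    - [[0,0,-8],[0,0,0]]
    - [[0,0,-14],[0,0,0]]
    - [[0,0,-18],[0,0,0]]
    - [[0,0,-20],[0,0,0]]
    - [[0,0,-20],[0,0,0]]

```text
t: 8.98
eef_pos: [0.595, 0.2028, 0.0161]
eef_rot: [[0.001, 0.42, -0.908], [0.0, -0.908, -0.42], [-1.0, 0.0, -0.001]]
force: [0.6, -0.4, -0.8]
grip_width: 0.0556
```

arm_command:
  deltas:
    - [[0,0,0],[0,0,0]]
    - [[0,0,0],[0,0,0]]
    - [[0,0,0],[0,0,0]]

```text
t: 9.23
eef_pos: [0.5952, 0.2031, 0.0163]
eef_rot: [[0.001, 0.42, -0.907], [0.0, -0.907, -0.42], [-1.0, 0.0, -0.001]]
force: [0.6, -0.3, -1.8]
grip_width: 0.0559
```

```bash
python3 w.py w12.png;python3 - <<'E'
from h import *
for n in('scene','top'):
  S=optics.snapshot(n)
  i=S['color'][170:320,300:460] if n=='scene' else S['color'][170:320,110:270];cv2.imwrite(f'pics/{n}12.png',cv2.resize(i,None,fx=4,fy=4,interpolation=cv2.INTER_CUBIC))
E
```

```text
9.2333 [0.5952 0.2031 0.0163] [0.595  0.2031 0.0161] 0.055907849470393914
o [282.2 293.7] 79.1 18862.5 [0.577  0.1943 0.029 ]
tcp px [281.51735535 246.5269695 ]
```

View pics/scene12.png

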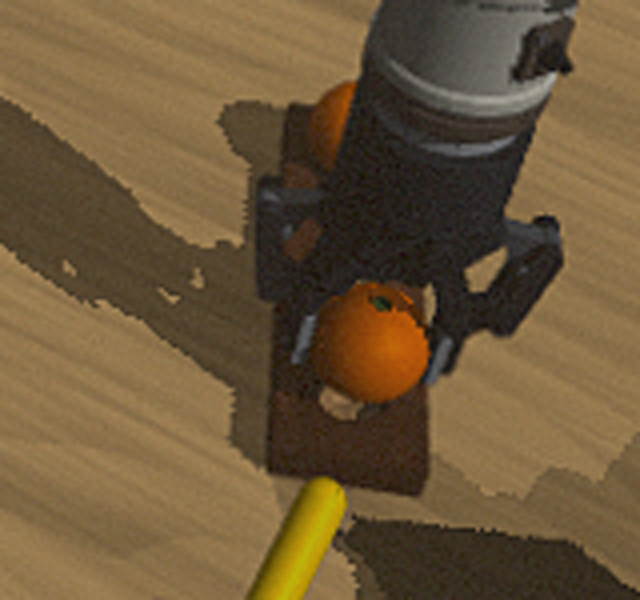

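View pics/w12.png

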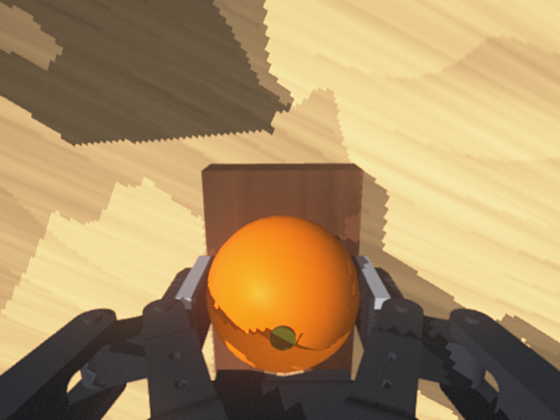

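```bash
python3 - <<'E'
from h import *
st=state();s=optics.snapshot('wrist');S=optics.snapshot('scene')
e=onz(s,283,170,.022,st);u=np.array([.907,.42]);print('edge',e,'hole2',e[:2]-.0425*u, [onz(s,x,170,.022,st).round(4) for x in(205,361)])
print('scene fruit',onz(S,392.7,255.7,st['eef_pos'][2]+.048))
E
```

```text
edge [0.63237825 0.21966262 0.022     ] hole2 [0.59383075 0.20181262] [array([0.617, 0.253, 0.022]), array([0.6478, 0.1864, 0.022 ])]
scene fruit [0.59678871 0.20453466 0.0637643 ]
```

Each camera compared with its own view says to shift about 1 mm back. Lowering gently.

arm_command:
  deltas:
    - [[-1,-1,-4],[0,0,0]]
    - [[-1,-1,-8],[0,0,0]]
    - [[-1,-1,-12],[0,0,0]]
    - [[-1,-1,-15],[0,0,0]]
    - [[-1,-1,-16],[0,0,0]]

```text
t: 9.9
eef_pos: [0.5929, 0.2019, -0.0017]
eef_rot: [[-0.002, 0.42, -0.907], [-0.0, -0.907, -0.42], [-1.0, -0.0, 0.002]]
force: [-0.6, -0.3, 0.2]
grip_width: 0.0557
```

arm_command:
  deltas:
    - [[0,0,0],[0,0,0]]
    - [[0,0,-1],[0,0,0]]
    - [[0,0,-2],[0,0,0]]
    - [[0,0,-2],[0,0,0]]

```text
t: 10.23
eef_pos: [0.5939, 0.202, -0.0022]
eef_rot: [[0.001, 0.42, -0.907], [0.0, -0.907, -0.42], [-1.0, 0.0, -0.001]]
force: [-0.0, -1.5, 0.5]
grip_width: 0.0558
```

arm_command:
  deltas:
    - [[0,0,-1],[0,0,0]]
    - [[0,0,-1],[0,0,0]]
    - [[0,0,-1],[0,0,0]]

```text
t: 10.48
eef_pos: [0.594, 0.2021, -0.0025]
eef_rot: [[0.001, 0.42, -0.907], [-0.0, -0.907, -0.42], [-1.0, 0.0, -0.001]]
force: [-2.8, -1.2, 5.1]
grip_width: 0.0556
```

arm_command:
  deltas:
    - [[0,0,-1],[0,0,0]]
    - [[0,0,-1],[0,0,0]]
    - [[0,0,-1],[0,0,0]]

```text
t: 10.73
eef_pos: [0.5941, 0.202, -0.0027]
eef_rot: [[0.001, 0.421, -0.907], [-0.0, -0.907, -0.421], [-1.0, 0.0, -0.0]]
force: [-5.3, -1.3, 11.9]
grip_width: 0.056
```

```bash
python3 w.py w13.png;python3 - <<'E'
from h import *
S=optics.snapshot('scene')
i=S['color'][170:320,300:460];cv2.imwrite(f'pics/scene13.png',cv2.resize(i,None,fx=4,fy=4,interpolation=cv2.INTER_CUBIC))
print(state()['force'])
E
```

```text
10.7333 [ 0.5941  0.202  -0.0027] [ 0.5941  0.202  -0.0027] 0.055979395920892565
o [282.  294.1] 79.5 18965.5 [0.5854 0.1977 0.029 ]
tcp px [281.5173238  246.52366191]
[-5.46986449 -1.44908958 10.87328689]
```

View pics/scene13.png

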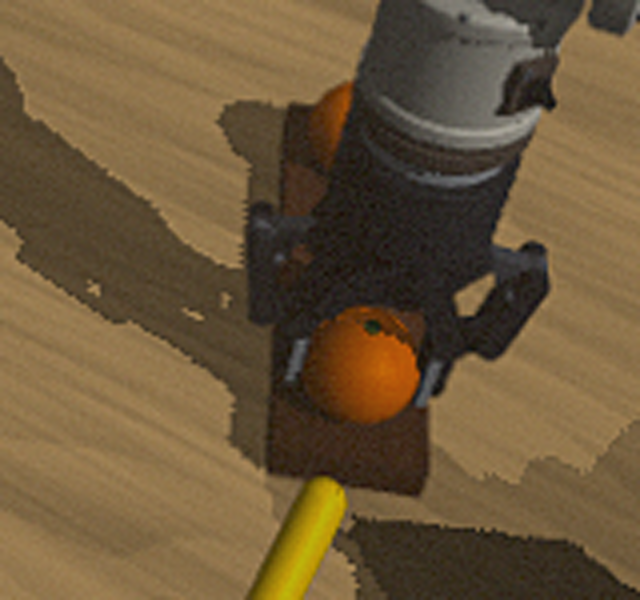

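Contact came at the expected seating height, with the reaction at 11 N upwards and −5 N in x. I'm easing off 1 mm and letting go.

arm_command:
  deltas:
    - [[-1,0,1],[0,0,0]]
    - [[-1,0,1],[0,0,0]]
    - [[-1,0,1],[0,0,0]]

```text
t: 11.08
eef_pos: [0.5931, 0.202, -0.003]
eef_rot: [[0.001, 0.42, -0.907], [0.0, -0.907, -0.42], [-1.0, 0.0, -0.001]]
force: [-0.5, -0.2, 3.6]
grip_width: 0.0554
```

arm_command:
  deltas:
    - [[0,0,0],[0,0,0]]
    - [[0,0,0],[0,0,0]]
    - [[0,0,0],[0,0,0]]
    - [[0,0,0],[0,0,0]]
    - [[0,0,0],[0,0,0]]
  hand: 1

```text
t: 11.5
eef_pos: [0.5924, 0.202, -0.0039]
eef_rot: [[-0.0, 0.42, -0.907], [-0.0, -0.907, -0.42], [-1.0, -0.0, 0.0]]
force: [-0.1, -0.5, 0.3]
grip_width: 0.085
```

```bash
python3 w.py w14.png
```

```text
11.5 [ 0.5924  0.202  -0.0039] [ 0.5924  0.202  -0.0038] 0.08496178505134133
o [283.8 294.4] 80.9 19190.5 [0.5845 0.1972 0.029 ]
tcp px [281.51909816 246.52114624]
```

View pics/w14.png

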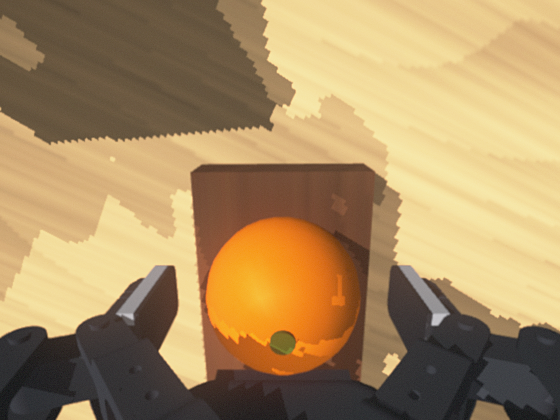

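The clementine is seated at (283,294) with the fingers clear of it. Lifting straight up, then over to the lime.

arm_command:
  deltas:
    - [[0,0,10],[0,0,0]]
    - [[0,0,30],[0,0,0]]
    - [[0,0,60],[0,0,0]]
    - [[0,0,90],[0,0,0]]
    - [[0,0,115],[0,0,0]]

```text
t: 11.97
eef_pos: [0.5932, 0.2021, 0.1144]
eef_rot: [[0.002, 0.42, -0.907], [0.0, -0.907, -0.42], [-1.0, 0.001, -0.002]]
force: [0.0, 0.6, 0.5]
grip_width: 0.0853
```

arm_command:
  deltas:
    - [[-2,-15,0],[0,0,0]]
    - [[-8,-50,0],[0,0,0]]
    - [[-14,-88,0],[0,0,0]]
    - [[-20,-126,0],[0,0,0]]
    - [[-27,-165,0],[0,0,0]]

```text
t: 12.38
eef_pos: [0.5651, 0.0355, 0.1119]
eef_rot: [[0.001, 0.421, -0.907], [-0.0, -0.907, -0.421], [-1.0, 0.0, -0.001]]
force: [0.2, -0.6, -0.3]
grip_width: 0.0853
```

arm_command:
  deltas:
    - [[-7,-39,0],[0,0,0]]
    - [[-14,-78,0],[0,0,0]]
    - [[-21,-117,0],[0,0,0]]
    - [[-28,-156,0],[0,0,0]]
    - [[-35,-195,0],[0,0,0]]

```text
t: 12.8
eef_pos: [0.5298, -0.16, 0.1119]
eef_rot: [[0.001, 0.42, -0.907], [-0.0, -0.907, -0.42], [-1.0, 0.001, -0.0]]
force: [0.9, -0.4, 0.6]
grip_width: 0.085
```

arm_command:
  deltas:
    - [[-7,-39,0],[0,0,0]]
    - [[-14,-78,-15],[0,0,0]]
    - [[-20,-110,-30],[0,0,0]]
    - [[-24,-136,-40],[0,0,0]]
    - [[-24,-136,-40],[0,0,0]]

```text
t: 13.22
eef_pos: [0.5041, -0.2981, 0.0695]
eef_rot: [[-0.002, 0.416, -0.909], [0.0, -0.909, -0.416], [-1.0, -0.001, 0.002]]
force: [-0.4, 0.2, 0.0]
grip_width: 0.0853
```

```bash
python3 w.py w15.png; python3 - <<'E'
from h import *
T=optics.snapshot('top');cv2.imwrite('pics/top15.png',T['color'])
for k in 'og':
    for (c,rad),a in blobs(T['color'],k): print(k,np.round(c,1),round(rad,1),a,onz(T,*c,.045 if k=='o' else .027).round(4))
E
```

```text
13.2167 [ 0.5041 -0.2981  0.0695] [ 0.5051 -0.2958  0.0705] 0.08534288076031926
g [276. 216.] 42.7 5495.5 [ 0.5056 -0.2934  0.027 ]
tcp px [281.52521649 246.51983856]
o [197.3 287.2] 13.5 422.0 [0.4406 0.1313 0.045 ]
o [168.6 213.9] 13.3 469.5 [0.5941 0.2027 0.045 ]
o [162.3 136.5] 18.3 300.0 [0.7691 0.2309 0.045 ]
o [168. 109.] 13.9 146.0 [0.8351 0.2234 0.045 ]
g [394.5 256.5] 10.1 117.0 [ 0.5165 -0.2865  0.027 ]
```

View pics/w15.png

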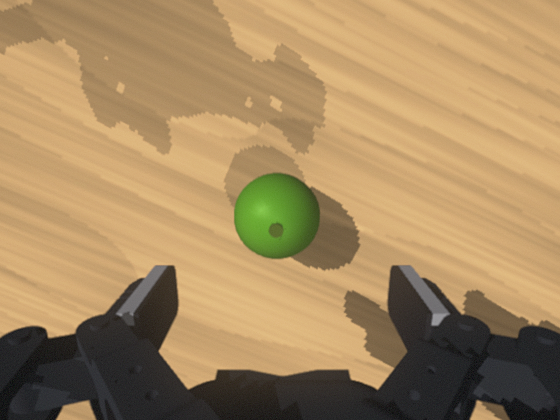

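View pics/top15.png

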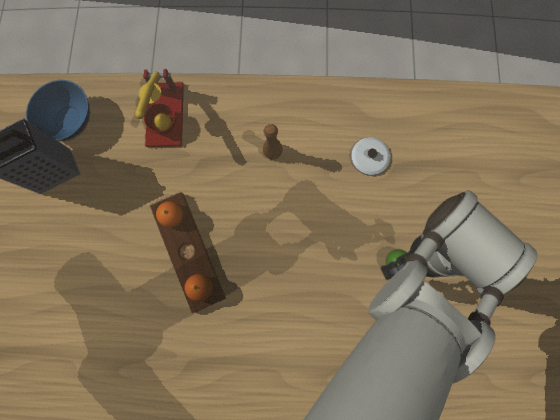

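The clementine is seated: the top view fixes it at (0.594, 0.203), over dimple 2. The lime is at (276,216) in the wrist view, and I'm going down for it.

arm_command:
  deltas:
    - [[0,1,-20],[0,0,0]]
    - [[0,1,-45],[0,0,0]]
    - [[0,1,-65],[0,0,0]]
    - [[0,1,-75],[0,0,0]]
    - [[0,1,-78],[0,0,0]]

```text
t: 13.73
eef_pos: [0.5059, -0.2909, -0.008]
eef_rot: [[-0.002, 0.422, -0.907], [0.002, -0.907, -0.422], [-1.0, -0.003, 0.001]]
force: [-0.7, 0.2, -0.8]
grip_width: 0.0854
```

arm_command:
  deltas:
    - [[0,0,0],[0,0,0]]
    - [[0,0,0],[0,0,0]]
    - [[0,0,0],[0,0,0]]

```text
t: 13.98
eef_pos: [0.5078, -0.2937, -0.0048]
eef_rot: [[0.002, 0.421, -0.907], [-0.002, -0.907, -0.421], [-1.0, 0.003, -0.001]]
force: [0.3, -0.0, 0.6]
grip_width: 0.0853
```

```bash
python3 w.py w16.png
```

```text
13.9833 [ 0.5078 -0.2937 -0.0048] [ 0.5077 -0.2938 -0.0049] 0.08532320657149958
g [279.7 280.3] 63.8 12312.5 [ 0.5048 -0.2942  0.027 ]
tcp px [281.50989409 246.52710149]
```

View pics/w16.png

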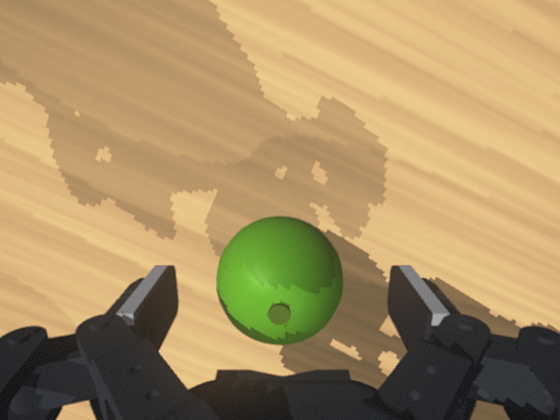

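arm_command:
  deltas:
    - [[-1,0,-6],[0,0,0]]
    - [[-2,0,-12],[0,0,0]]
    - [[-2,0,-16],[0,0,0]]
    - [[-2,0,-16],[0,0,0]]
    - [[-2,0,-16],[0,0,0]]

```text
t: 14.45
eef_pos: [0.5041, -0.2927, -0.0233]
eef_rot: [[-0.001, 0.42, -0.907], [0.001, -0.907, -0.42], [-1.0, -0.001, 0.001]]
force: [-0.1, -0.2, 0.6]
grip_width: 0.0851
```

arm_command:
  deltas:
    - [[0,0,0],[0,0,0]]
    - [[0,0,0],[0,0,0]]
    - [[0,0,0],[0,0,0]]

```text
t: 14.7
eef_pos: [0.5048, -0.2932, -0.0223]
eef_rot: [[0.0, 0.42, -0.907], [-0.0, -0.907, -0.42], [-1.0, 0.0, -0.0]]
force: [-0.5, 0.0, 0.2]
grip_width: 0.0854
```

arm_command:
  deltas:
    - [[0,0,0],[0,0,0]]
    - [[0,0,0],[0,0,0]]
    - [[0,0,0],[0,0,0]]
    - [[0,0,0],[0,0,0]]
    - [[0,0,0],[0,0,0]]
  hand: 0

```text
t: 15.12
eef_pos: [0.5049, -0.2932, -0.0221]
eef_rot: [[0.001, 0.42, -0.907], [-0.0, -0.907, -0.42], [-1.0, 0.001, -0.0]]
force: [-1.0, 1.3, 4.9]
grip_width: 0.0519
```

arm_command:
  deltas:
    - [[0,0,0],[0,0,0]]
    - [[0,0,0],[0,0,0]]
    - [[0,0,0],[0,0,0]]

```text
t: 15.37
eef_pos: [0.5049, -0.2932, -0.0221]
eef_rot: [[0.001, 0.42, -0.907], [-0.0, -0.907, -0.42], [-1.0, 0.001, -0.0]]
force: [-0.4, 1.6, 5.2]
grip_width: 0.0519
```

```bash
python3 w.py w17.png
```

```text
15.3667 [ 0.5049 -0.2932 -0.0221] [ 0.5049 -0.2933 -0.0221] 0.05188205524420585
g [281.8 296.5] 72.9 16042.0 [ 0.5042 -0.2937  0.027 ]
tcp px [281.51662066 246.52370214]
```

View pics/w17.png

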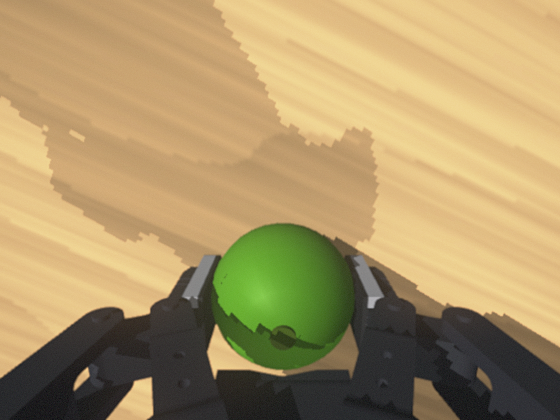

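The lime is gripped and centred at (282,296). Lifting and carrying it to the middle dimple.

arm_command:
  deltas:
    - [[0,0,8],[0,0,0]]
    - [[0,0,25],[0,0,0]]
    - [[0,0,55],[0,0,0]]
    - [[0,0,90],[0,0,0]]
    - [[0,0,120],[0,0,0]]

```text
t: 15.83
eef_pos: [0.5043, -0.2927, 0.0989]
eef_rot: [[-0.0, 0.42, -0.907], [0.0, -0.907, -0.42], [-1.0, -0.0, 0.0]]
force: [-0.3, -0.5, -0.9]
grip_width: 0.0518
```

arm_command:
  deltas:
    - [[1,20,0],[0,0,0]]
    - [[2,55,0],[0,0,0]]
    - [[3,95,0],[0,0,0]]
    - [[4,134,0],[0,0,0]]
    - [[5,173,0],[0,0,0]]

```text
t: 16.25
eef_pos: [0.5089, -0.1183, 0.0973]
eef_rot: [[-0.0, 0.42, -0.908], [0.0, -0.908, -0.42], [-1.0, -0.0, 0.0]]
force: [-0.1, -0.2, -0.9]
grip_width: 0.0517
```

arm_command:
  deltas:
    - [[1,39,0],[0,0,0]]
    - [[2,78,0],[0,0,0]]
    - [[3,117,0],[0,0,0]]
    - [[4,150,0],[0,0,0]]
    - [[5,180,0],[0,0,0]]

```text
t: 16.67
eef_pos: [0.5138, 0.0623, 0.0973]
eef_rot: [[-0.001, 0.421, -0.907], [0.0, -0.907, -0.421], [-1.0, -0.0, 0.0]]
force: [0.4, -0.2, -1.1]
grip_width: 0.0519
```

arm_command:
  deltas:
    - [[1,30,0],[0,0,0]]
    - [[3,60,0],[0,0,0]]
    - [[4,85,0],[0,0,0]]
    - [[5,105,0],[0,0,0]]
    - [[5,107,0],[0,0,0]]

```text
t: 17.08
eef_pos: [0.5189, 0.17, 0.0973]
eef_rot: [[-0.0, 0.423, -0.906], [0.001, -0.906, -0.423], [-1.0, -0.001, -0.0]]
force: [0.0, -0.5, -0.5]
grip_width: 0.0515
```

arm_command:
  deltas:
    - [[0,0,0],[0,0,0]]
    - [[0,0,0],[0,0,0]]
    - [[0,0,0],[0,0,0]]
    - [[0,0,0],[0,0,0]]

```text
t: 17.42
eef_pos: [0.5196, 0.1659, 0.0974]
eef_rot: [[-0.0, 0.419, -0.908], [-0.0, -0.908, -0.419], [-1.0, 0.0, 0.0]]
force: [-0.0, -0.4, -0.2]
grip_width: 0.0519
```

```bash
python3 w.py w18.png;python3 - <<'E'
from h import *
for n in('scene','top'):
  S=optics.snapshot(n)
  i=S['color'][130:320,270:470] if n=='scene' else S['color'][170:320,110:270];cv2.imwrite(f'pics/{n}18.png',cv2.resize(i,None,fx=3,fy=3,interpolation=cv2.INTER_CUBIC))
E
```

```text
17.4167 [0.5196 0.1659 0.0974] [0.5197 0.166  0.0974] 0.05190512352012721
o [279.  365.5] 24.0 143.0 [0.3998 0.113  0.029 ]
o [278.   81.5] 52.0 7869.0 [0.5961 0.2038 0.029 ]
g [283.  295.6] 73.3 15999.0 [0.4577 0.1362 0.027 ]
g [278.   81.8] 6.5 118.0 [0.5961 0.2038 0.027 ]
tcp px [281.51921662 246.52308584]
```

View pics/w18.png

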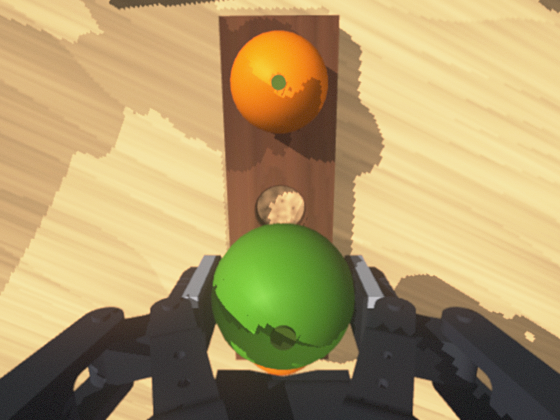

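View pics/scene18.png

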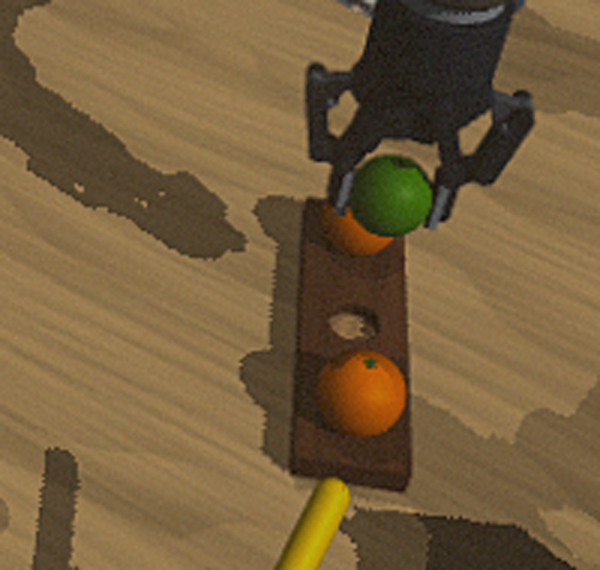

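```bash
python3 - <<'E'
from h import *
st=state();s=optics.snapshot('wrist');p=st['eef_pos']
h2=onz(s,278,81.5,.045,st);u=np.array([.907,.42]);print('h2',h2,'h1',h2[:2]-.085*u)
(c,_),a=max(blobs(s['color'],'g'),key=lambda b:b[1]);print('lime',onz(s,*c,p[2]+.0491,st),p)
print('hole1 visible edge',onz(s,280,184.5,.022,st))
E
```

```text
h2 [0.59533896 0.20360844 0.045     ] h1 [0.51824396 0.16790844]
lime [0.51951347 0.16562075 0.14652844] [0.51968523 0.16628532 0.09742844]
hole1 visible edge [0.53425536 0.17431612 0.022     ]
```

All the estimates put dimple 1 at about (0.518, 0.167), so a shift of (−1.5, +1) mm, then down.

arm_command:
  deltas:
    - [[-1.5,1,-15],[0,0,0]]
    - [[-1.5,1,-35],[0,0,0]]
    - [[-1.5,1,-55],[0,0,0]]
    - [[-1.5,1,-75],[0,0,0]]
    - [[-1.5,1,-88],[0,0,0]]

```text
t: 18.03
eef_pos: [0.5169, 0.1676, 0.0074]
eef_rot: [[-0.002, 0.42, -0.908], [-0.0, -0.908, -0.42], [-1.0, -0.001, 0.002]]
force: [0.3, 0.4, -0.2]
grip_width: 0.0519
```

arm_command:
  deltas:
    - [[0,0,0],[0,0,0]]
    - [[0,0,0],[0,0,0]]
    - [[0,0,0],[0,0,0]]
    - [[0,0,0],[0,0,0]]

```text
t: 18.37
eef_pos: [0.5194, 0.1681, 0.0109]
eef_rot: [[0.003, 0.42, -0.907], [0.0, -0.907, -0.42], [-1.0, 0.001, -0.003]]
force: [1.0, -0.1, -0.8]
grip_width: 0.0514
```

```bash
python3 w.py w19.png;python3 - <<'E'
from h import *
for n in('scene',):
  S=optics.snapshot(n)
  i=S['color'][130:320,270:470];cv2.imwrite(f'pics/{n}19.png',cv2.resize(i,None,fx=3,fy=3,interpolation=cv2.INTER_CUBIC))
E
```

```text
18.3667 [0.5194 0.1681 0.0109] [0.5193 0.1681 0.0108] 0.051375017227773566
o [281.5  65.4] 87.1 14912.0 [0.5974 0.2042 0.029 ]
g [282.2 296.4] 73.6 16263.5 [0.5017 0.1594 0.027 ]
g [282.2  63.9] 13.4 511.0 [0.5983 0.2042 0.027 ]
tcp px [281.51593423 246.53092287]
```

View pics/scene19.png

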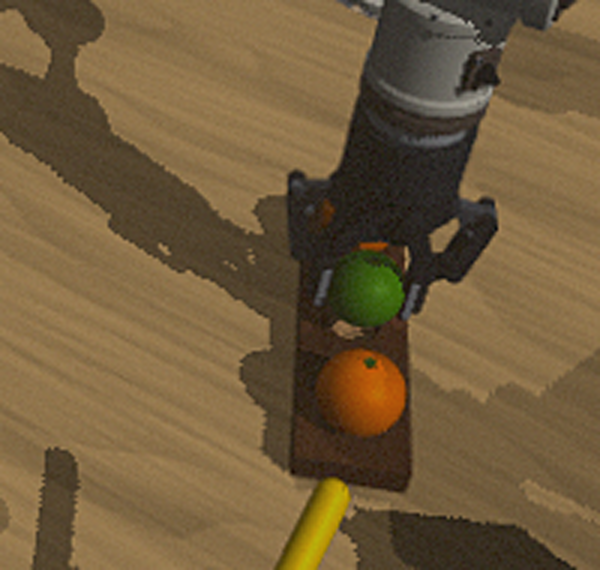

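The lime and the seated clementine line up (columns 282 and 281). Lowering gently.

arm_command:
  deltas:
    - [[-1,-0.5,-4],[0,0,0]]
    - [[-1,-0.5,-8],[0,0,0]]
    - [[-1,-0.5,-12],[0,0,0]]
    - [[-1,-0.5,-14],[0,0,0]]
    - [[-1,-0.5,-15],[0,0,0]]

```text
t: 18.88
eef_pos: [0.5165, 0.1674, -0.0061]
eef_rot: [[-0.001, 0.42, -0.907], [-0.0, -0.907, -0.42], [-1.0, -0.0, 0.001]]
force: [-2.3, -0.1, 5.0]
grip_width: 0.0517
```

arm_command:
  deltas:
    - [[0,0,0],[0,0,0]]
    - [[0,0,-1],[0,0,0]]
    - [[0,0,-1],[0,0,0]]
    - [[0,0,-1],[0,0,0]]

```text
t: 19.22
eef_pos: [0.5168, 0.1675, -0.0062]
eef_rot: [[-0.001, 0.421, -0.907], [-0.0, -0.907, -0.421], [-1.0, -0.0, 0.001]]
force: [-3.6, -1.1, 5.4]
grip_width: 0.0517
```

Contact at the expected height. I'm easing 1 mm in −x, since the rim pushes that way, before releasing.

arm_command:
  deltas:
    - [[-1,0,0],[0,0,0]]
    - [[-1,0,0],[0,0,0]]
    - [[-1,0,0],[0,0,0]]

```text
t: 19.47
eef_pos: [0.5166, 0.1674, -0.0061]
eef_rot: [[0.001, 0.42, -0.907], [-0.0, -0.907, -0.42], [-1.0, 0.001, -0.001]]
force: [-1.6, -1.3, 3.9]
grip_width: 0.0519
```

arm_command:
  deltas:
    - [[0,0,0],[0,0,0]]
    - [[0,0,0],[0,0,0]]
    - [[0,0,0],[0,0,0]]
    - [[0,0,0],[0,0,0]]
    - [[0,0,0],[0,0,0]]
  hand: 1

```text
t: 19.88
eef_pos: [0.516, 0.1675, -0.0068]
eef_rot: [[-0.0, 0.42, -0.907], [0.0, -0.907, -0.42], [-1.0, -0.0, 0.0]]
force: [-0.6, -0.1, -0.3]
grip_width: 0.0856
```

```bash
python3 w.py w20.png
```

```text
19.8833 [ 0.516   0.1675 -0.0068] [ 0.516   0.1675 -0.0068] 0.08560029839841674
o [285.   48.4] 100.4 20099.5 [0.598  0.2041 0.029 ]
g [285.7 298.9] 73.6 16206.5 [0.5069 0.1613 0.027 ]
g [286.   40.5] 17.6 838.0 [0.6008 0.205  0.027 ]
tcp px [281.51905707 246.52193855]
```

View pics/w20.png

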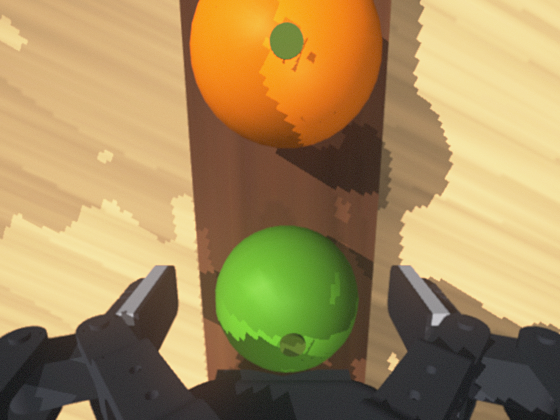

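The lime is released at (286,299), in line with the clementine. Lifting away and moving clear for a last look.

arm_command:
  deltas:
    - [[0,0,8],[0,0,0]]
    - [[0,0,28],[0,0,0]]
    - [[0,0,60],[0,0,0]]
    - [[0,0,95],[0,0,0]]
    - [[0,0,130],[0,0,0]]

```text
t: 20.35
eef_pos: [0.5155, 0.1674, 0.125]
eef_rot: [[-0.001, 0.42, -0.907], [-0.0, -0.907, -0.42], [-1.0, -0.0, 0.001]]
force: [1.0, 0.3, -0.1]
grip_width: 0.0854
```

arm_command:
  deltas:
    - [[0,-15,5],[0,0,0]]
    - [[0,-50,10],[0,0,0]]
    - [[0,-85,15],[0,0,0]]
    - [[0,-120,20],[0,0,0]]
    - [[0,-155,25],[0,0,0]]

```text
t: 20.77
eef_pos: [0.516, 0.0111, 0.1495]
eef_rot: [[0.001, 0.421, -0.907], [-0.0, -0.907, -0.421], [-1.0, 0.001, -0.001]]
force: [0.5, -0.6, -0.1]
grip_width: 0.0857
```

arm_command:
  deltas:
    - [[0,-30,0],[0,0,0]]
    - [[0,-60,0],[0,0,0]]
    - [[0,-80,0],[0,0,0]]
    - [[0,-90,0],[0,0,0]]
    - [[0,-90,0],[0,0,0]]

```text
t: 21.18
eef_pos: [0.5162, -0.0792, 0.1489]
eef_rot: [[0.001, 0.418, -0.908], [-0.0, -0.908, -0.418], [-1.0, 0.001, -0.0]]
force: [0.2, -0.1, 0.1]
grip_width: 0.0853
```

arm_command:
  deltas:
    - [[0,0,0],[0,0,0]]
    - [[0,0,0],[0,0,0]]
    - [[0,0,0],[0,0,0]]
    - [[0,0,0],[0,0,0]]

```text
t: 21.52
eef_pos: [0.5161, -0.0763, 0.1484]
eef_rot: [[-0.0, 0.422, -0.907], [0.0, -0.907, -0.422], [-1.0, -0.0, 0.0]]
force: [-0.3, -0.3, 0.2]
grip_width: 0.0852
```

```bash
python3 - <<'E'
from h import *
X={}
for n in('top','scene'):
  s=optics.snapshot(n);cv2.imwrite(f'pics/{n}21.png',s['color']);X[n]=s
  for k in 'og':
    for (c,rad),a in blobs(s['color'],k): print(n,k,np.round(c,1),round(rad,1),onz(s,*c,.045 if k=='o' else .042).round(4))
print(state()['t'],np.round(state()['joint_vel'],3))
E
```

```text
top o [197.4 287.1] 13.6 [0.4408 0.1309 0.045 ]
top o [168.9 213.5] 13.4 [0.5951 0.2022 0.045 ]
top o [162.5 134.5] 19.0 [0.7738 0.2308 0.045 ]
top o [166.6 109.8] 14.3 [0.8332 0.2265 0.045 ]
top g [181.8 249.6] 11.8 [0.5185 0.1696 0.042 ]
scene o [321.5 393.9] 26.9 [0.8935 0.2306 0.045 ]
scene o [359.9 383.7] 38.8 [0.8453 0.2704 0.045 ]
scene o [390.2 260.2] 15.3 [0.5938 0.2021 0.045 ]
scene o [253.5 263. ] 17.6 [ 0.7592 -0.0088  0.045 ]
scene o [391.7 202.8] 14.5 [0.4398 0.1338 0.045 ]
scene o [ 44.2 137. ] 18.2 [ 0.7688 -0.7431  0.045 ]
scene o [388.5  12. ] 15.9 [-0.7622 -0.4281  0.045 ]
scene g [390.4 229.9] 12.2 [0.5155 0.1666 0.042 ]
21.6167 [-0.008  0.001 -0.001 -0.001 -0.001  0.   ]
```

View pics/top21.png

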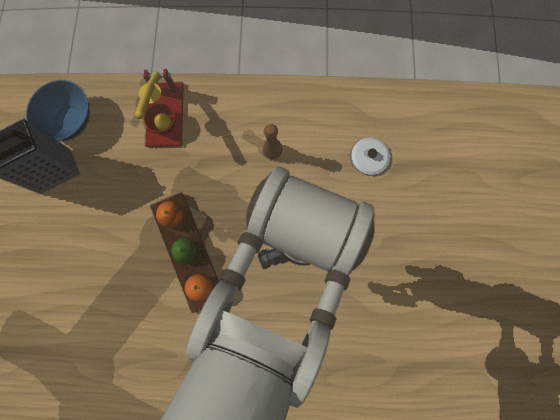

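View pics/scene21.png

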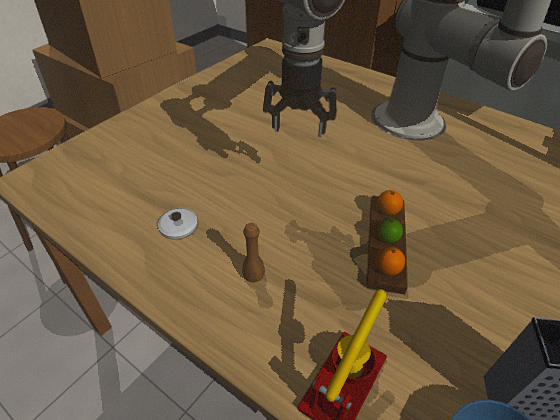

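All three fruits sit in a row in the rest: top view (169,214), (182,250) and (197,287). The heights agree across both views. The pestle and lid haven't moved, and the arm is clear and still.

```bash
python3 -c "
from bench import r
print(r.hand_in())"
```

```text
the job is handed in; nothing more can be done
None
```

The loose clementine is now in the end dimple (`tray_hole2`) and the lime in the middle one (`tray_hole1`). Each was lowered until it touched the rim and then released. I handed the job in at about 21.6 s, with the arm clear of everything and at rest.

- **Final positions:** the top and scene cameras put the clementine at (0.595, 0.202) and (0.594, 0.202) m, and the lime at (0.518, 0.170) and (0.516, 0.167) m. My estimates for the dimple centres are about (0.594, 0.202) and (0.517, 0.167). The lime's two readings differ by 3–4 mm, about what the cameras disagreed by all along.
- **Bystanders:** the seated clementine, pestle and lid look unmoved in both pictures.
- **Forces:** the highest reading was about 13 N, as the clementine touched the rim.
- **What disagreed:** the pad tips sit about 33–36 mm short of the reported TCP. My first grasp therefore only pinched the top of the clementine on the table. I opened, confirmed the offset in two camera views, went lower and gripped it properly. From then on I used the offset I had measured.

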